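# Key out, guard shut, jog the lathe

### The job

The bench lathe is to be inched to check that the work turns freely: draw the key out of the chuck and lay it flat in the aluminium tray, without dropping it in from a height. Then push the clear sliding guard door along its track until it is fully closed against the headstock, without slamming it, and with the guard shut hold the blue jog button fully down for a good two seconds and let go. Never press the jog button with the guard open, and leave the file, the spring clamp and the pine offcut where they lie.

Things in the scene. Friction and masses are not known exactly. Their poses are not given: they have to be found in the camera images.
- lathe: Enclosed bench lathe, fixed, 460 mm long (y) by 230 mm deep (x -120 to +110 mm). Origin on the bench under its middle; x away from the operator, y along the spindle to the headstock. The cream headstock fills y +90 to +230 mm; its black control panel is 195 mm above the bench, with a fixed red stop mushroom at x +60, y +150 mm and a fixed grey dial at x 0, y +197 mm. Tracks and end frame are below 185 mm.
- chuck_key: Loose steel T-handle chuck key, 107 mm tall, about 200 g, upright in the chuck's socket, turned at any angle; it pulls straight up. Origin at the foot's underside, z up the shank, y along the crossbar. Shank round, 12 mm in diameter. Crossbar round, 12 mm in diameter, 90 mm long between the centres of its 16 mm end balls, axis 99 mm from the foot. Lying flat, both balls and the foot touch down.
- chuck_socket (a point): Middle of the mouth of the key socket in the top of the 80 mm steel chuck: a 12 mm hole, 16 mm deep, opening upwards, 158.5 mm above the bench, at lathe x 0, y +62 mm. The key's foot stands on its bottom with 1 mm clearance all round. The spindle axis is 118 mm above the bench.
- key_bar (a point): Middle of the key's crossbar, on its axis (99 mm from the foot); axes as the key's.
- key_foot (a point): Underside of the key's foot, same point as the key's origin. The foot is a flat 10 mm disc: let go upright the key can stay standing on it, and let go leaning along its crossbar it can stay on edge on the foot and one ball; let go leaning across its crossbar it falls flat.
- tray: Shallow aluminium tray, loose, 0.7 kg, 260 mm (x) by 180 mm (y), 25 mm tall, wall and floor 3 mm thick, empty. Origin under its centre.
- guard_door (a joint): Sliding guard door, an L-section (roof and front) of clear panels in an ochre frame, 176 mm long, 0.8 kg. Value: how far it is open, m: 0 closed against the headstock, 0.14 fully open. It closes along the lathe's +y; closed, its leading edge is at lathe y +88 mm. Roof top 191 mm above the bench. About 2.5 N friction plus 6 N per m/s, no spring, stays where left, stops solidly at 0. It cannot close on the key.
- door_handle (a point): Middle of the bar of the black bow handle on the door's roof: a round bar, 12 mm in diameter, 90 mm long along the lathe's x, axis 40 mm above the roof (231 mm above the bench), on a 12 mm post at each end. Moves with the door; axes as the lathe's. In lathe coordinates x -45 mm, y +40 mm minus the opening.
- jog_button (a joint): Blue momentary push button on the lathe's control panel. The reading is how far it is pressed, in m: 0 released, 0.006 fully down. Spring return: 1.5 N starts it moving, 5 N holds it fully down.
- jog_button_top (a point): Centre of the blue button's top face, 32 mm in diameter, 217 mm above the bench when released, surrounded by a 48 mm dark collar 10 mm lower; pressed straight down. It moves with the button. In lathe coordinates x -60, y +150 mm.
- steel_file: Loose flat steel file with a wooden handle, 220 mm long (its x, blade to +x), 26 mm wide, lying on the green mat. A bystander. Origin under its middle.
- spring_clamp: Loose orange plastic spring clamp, 150 mm long (its x), lying flat on the mat, 23 mm high. A bystander. Origin near its pivot.
- pine_offcut: Loose pine offcut, 150 by 45 by 22 mm (x, y, z), lying on the bench beyond the tray. A bystander. Origin under its middle.
- mat: Green silicone mat, 260 by 200 mm, 3 mm thick, stuck to the bench; the file and the clamp lie on it.
There are look-alikes about, which are no part of the job. Of the things that look like the chuck_key, the smallest one is meant.

How it is judged:
On the way, in this order (a step that is already met when the one before it is completed fails the run):
1. The chuck key lies flat inside the tray, let go and at rest (x of key_bar in the frame of tray between -0.125 and 0.125 m and y of key_bar in the frame of tray between -0.085 and 0.085 m and z of each of key_bar, key_foot in the frame of tray below 0.03 m and x of key_foot in the frame of tray between -0.125 and 0.125 m and y of key_foot in the frame of tray between -0.085 and 0.085 m and linear speed of chuck_key below 0.03 m/s and contact force between the fingers and chuck_key below 0.1 N), for 0.2 s.
2. The guard door is closed against the headstock (open less than 3 mm) (value of joint guard_door below 0.003 m), for 0.2 s.
3. With the guard closed, the jog button is held down (more than 4 mm of its 6 mm) for 1.9 s without a break (value of joint guard_door below 0.003 m and value of joint jog_button above 0.004 m), for 1.9 s.
At the end, for the whole second after the job is handed in: The key lies flat in the tray (middle of the crossbar and foot both within the walls and less than 30 mm above the tray's underside), at rest; the guard door is open less than 3 mm; the jog button is up (pressed less than 1.5 mm) (all of step 1 and value of joint guard_door below 0.003 m and value of joint jog_button below 0.0015 m); the robot touches nothing.
It fails at once if The jog button is pressed more than 3 mm while the guard is open by more than 5 mm (value of joint jog_button above 0.003 m and value of joint guard_door above 0.005 m).
It fails at once if The guard door is slammed: moving faster than 0.2 m/s towards closed in its last 10 mm (value of joint guard_door below 0.01 m and velocity of joint guard_door below -0.2 m/s).
It fails at once if The key is dropped into the tray from a height: it moves faster than 1.5 m/s with its crossbar less than 150 mm above the tray (linear speed of chuck_key above 1.5 m/s and z of key_bar in the frame of tray below 0.15 m).
It fails at once if The file, the spring clamp or the pine offcut is shifted more than 20 mm (distance of any of steel_file, spring_clamp, pine_offcut from where it was at the start of the episode above 0.02 m).
It also fails if it takes over 70 s, if anything falls off the work surface, if the arm or the gripper's body presses on something with over 40 N, if the wrist force passes 120 N, or if a joint passes its speed limit or range.

### The arm

A 7-joint arm with a two-finger parallel gripper is mounted at the origin on the work surface. World frame = base frame: x ahead of the robot, y to its left, z up, the work surface at z = 0. Lengths are in m, angles in rad, forces in N, time in s.
With the tool pointing down it reaches from about 0.4 to 0.85 m from the base axis. Payload 10.4 kg.
Tool frame: the origin (TCP) lies midway between the tips of the shut fingers; the grasp point (between the pads) lies 19 mm behind it (r.grasp_offset is the distance from the TCP to the grasp point, in m); x points along the fingers, y is the direction in which the jaws open and shut, and the axes are right-handed (so a half turn about x gives the same grasp; the last joint's range is limited). The gripper opens to 87 mm and grips with 3 to 60 N. Pads are 19 mm wide; open, the fingers measure 117 mm over their backs; the gripper's body (75 mm by 190 mm) begins 51 mm behind the grasp point.
Start: joints at [1.081, 0.332, -0.065, 1.46, 0.022, 1.35, -0.088], TCP at [0.281, -0.558, 0.197] pointing down, gripper open.
Joint ranges: [-2.6, 2.6], [-0.5, 2.12], [-1.47, 1.34], [0.16, 2.42], [-1.27, 4.41], [0.06, 2.06], [-2.6, 2.6]. Speed limits (rad/s): [2.22, 2.22, 2.79, 2.79, 3.14, 3.14, 3.14].

### API

Orientations are given as a unit quaternion [x, y, z, w].
In Python, from bench import r, vision, close_job gives the robot as it stands. The module is installed in compiled form; this text tells all that it offers.
- The arm moves only by the shell command python3 -m pendant 'ROWS' [OPENING] [FORCE]. ROWS is text: rows parted by semicolons, each of 6 numbers parted by spaces: the shift along the tool's x, y, z in units of 0.25 m (1.0 is 0.25 m), then the turn, a rotation vector about the tool's x, y, z in units of 1.5 rad (1.0 is 1.5 rad). A call has 1 to 8 rows; each row is the pose to reach, as a shift and turn from the pose commanded when the call began, along the tool's axes at that moment; what a row does not reach only later rows make up. A row lasts 1/10 s, in which the tool goes at most 50 mm and 8.59 degrees, less where a joint would pass 70% of its speed; a pose out of reach is approached as far as the arm can. A call with a number of a shift or a turn outside -1 to 1 is refused whole. A call with a gripper value outside its range is refused whole. OPENING is the gripper command: -1 is shut, 1 is fully open, values between are in proportion, set as the call begins (- or left out, the last holds). The fingers move at their own pace and stop on an object; FORCE is the grip in N (left out, the last holds). Time passes only in rows, so rows that repeat a pose let the fingers close. It gives the time, the measured TCP pose, the force and the opening at its end, in the units of the state.
- r.read_state(): the state, without advancing time (a new reading comes with each control period).
- vision.camera(name): name is "side" or "top" or "wrist"; returns (picture, depth): 420x560x3 uint8, blue, green, red; 420x560 float32, m along the optical axis (not along the pixel's ray), 0 where there is no reading.
- vision.get_calibration(name): a dict with "camera_matrix" (3x3 intrinsics, pixels), "rvec" (rotation vector, rad) and "tvec" (3), from world to camera coordinates, as OpenCV has them. Camera axes: x right, y down, z forward; pixel columns grow to the right and rows downward; lengths in m; the calibration is good to about 2 mm. A picture is of the moment at which its call begins: read the wrist's pose just before it. get_calibration takes no time and is no camera call; for the wrist camera it gives the pose at the moment of the call.
- close_job(): hands the job in, once; it reports no verdict.
The state is a dict: "time": time; "joint_positions": joint angles; "joint_vel": joint speeds; "joint_torque": joint torques, N m; "ee_pos": TCP position; "eef_rot": TCP orientation; "ft_force": force on the tool from outside, world axes, zero at the start; "torque": the same for the moment, N m; "width": finger opening in m.
Only numpy, scipy, OpenCV 4.12 (cv2) and the standard library are available. Lean on these libraries where they do the work, as an engineer would, in place of code of your own. Each camera call takes 0.05 s, during which the arm holds its last target. There are 200 camera calls.

## Working session

There is one attempt and no reset: what is moved stays moved. The work goes in short steps, Python scripts to look and compute and a shell command to move; the robot and the scene stay as the last step left them, time stands still between calls to the robot, and variables do not carry over. Pictures are saved under pics/ and viewed, about 8 in all and at most 12, crops included, and the job is handed in when it is done.

```bash
mkdir -p pics
cat > h.py <<'E'
from bench import r, vision, close_job
import numpy as np, cv2
from scipy.spatial.transform import Rotation as R
def snap(n,save=None):
    K=vision.get_calibration(n); im,d=vision.camera(n)
    if save: cv2.imwrite('pics/'+save,im)
    return im,d,K
def pts(d,K):
    v,u=np.indices(d.shape); M=np.array(K['camera_matrix'])
    c=np.stack([(u-M[0,2])/M[0,0]*d,(v-M[1,2])/M[1,1]*d,d],-1)
    Rm=R.from_rotvec(np.ravel(K['rvec'])).as_matrix()
    return (c-np.ravel(K['tvec']))@Rm
def ray(K,u,v,z):
    M=np.array(K['camera_matrix']);Rm=R.from_rotvec(np.ravel(K['rvec'])).as_matrix()
    o=-Rm.T@np.ravel(K['tvec']); w=Rm.T@np.linalg.inv(M)@np.array([u,v,1.])
    return o+w*(z-o[2])/w[2]
def to_tool(p,rot=None):
    "world TCP target -> units in the tool axes"
    s=r.read_state(); q=R.from_quat(s['eef_rot'])
    t=q.inv().apply(np.array(p)-s['ee_pos'])/.25
    w=None if rot is None else (q.inv()*rot).as_rotvec()/1.5
    return np.round(t,3), w
def down(yaw):
    "tool x down, tool y (jaws) at yaw in world"
    x=np.array([0,0,-1.]);y=np.array([np.cos(yaw),np.sin(yaw),0]);return R.from_matrix(np.stack([x,y,np.cross(x,y)],1))
E
python3 - <<'E'
from h import *
for n in('top','side'):
    im,d,K=snap(n,n+'0.png'); np.save(n+'d.npy',d); print(n,K)
s=r.read_state();print(s,R.from_quat(s['eef_rot']).as_matrix(),r.grasp_offset)
E
```

```text
top {'camera_matrix': array([[472.21723639,   0.        , 279.52318496],
       [  0.        , 472.21723639, 196.93477471],
       [  0.        ,   0.        ,   1.        ]]), 'rvec': array([ 2.07257847, -2.13590063,  0.23255278]), 'tvec': array([0.12532879, 0.63159245, 1.55824831])}
side {'camera_matrix': array([[488.29181845,   0.        , 288.23867845],
       [  0.        , 488.29181845, 210.58791633],
       [  0.        ,   0.        ,   1.        ]]), 'rvec': array([ 0.79410846, -2.65110765,  0.96342409]), 'tvec': array([0.55988954, 0.2730498 , 1.29000894])}
{'time': 0.1, 'joint_positions': array([ 1.08139653,  0.33281301, -0.0647106 ,  1.46084322,  0.02162832,
        1.3499211 , -0.08846612]), 'joint_vel': array([-0.00039639,  0.00010857, -0.00080035, -0.00048864, -0.00129425,
        0.00030719, -0.00022899]), 'joint_torque': array([ 2.17329543e-03, -6.24546146e+01,  2.49854982e-02, -3.90714061e+01,
       -6.14867778e-02,  3.66460544e-02,  9.00096296e-06]), 'ee_pos': array([ 0.28108954, -0.55779727,  0.1963376 ]), 'eef_rot': array([-0.68779471, -0.16400345,  0.68806182, -0.16313258]), 'ft_force': array([-1.24235846,  0.1515325 ,  0.46564128]), 'torque': array([-0.03301325, -0.0087789 , -0.00704492]), 'width': 0.08712172774789163} [[-6.52403568e-04  4.50092012e-01 -8.92981945e-01]
 [ 1.11079811e-03 -8.92981258e-01 -4.50092477e-01]
 [-9.99999170e-01 -1.28556460e-03  8.26228023e-05]] 0.0187
```

View pics/top0.png

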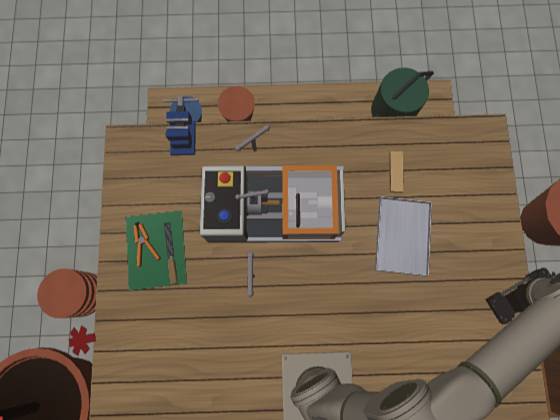

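View pics/side0.png

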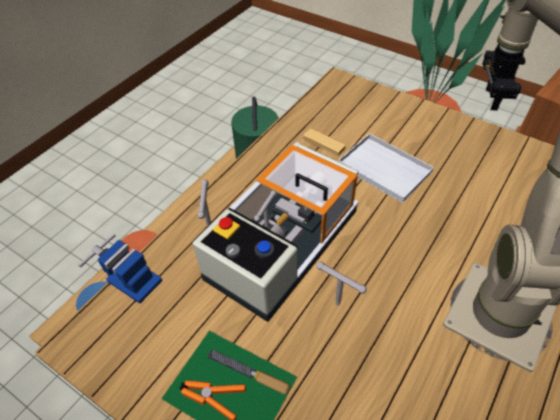

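The top view shows the lathe with the headstock at left: blue button at (224,215), red stop at (225,178), key crossbar at about (253,195) and door handle at (298,210). The tray is at (404,236). Look-alike keys lie at (253,137) and (250,273), and the mat is at (156,250). The side view agrees.

Run:
```python
from h import *
im=cv2.imread('pics/top0.png');d=np.load('topd.npy');K=vision.get_calibration('top');P=pts(d,K)
hsv=cv2.cvtColor(im,cv2.COLOR_BGR2HSV)
def blob(lo,hi,box):
    m=cv2.inRange(hsv,lo,hi);k=np.zeros_like(m);x0,y0,x1,y1=box;k[y0:y1,x0:x1]=1;m=m*k
    v,u=np.nonzero(m);return u.mean(),v.mean(),len(u)
b=blob((100,120,80),(130,255,255),(212,205,238,225));print('blue',b,ray(K,b[0],b[1],.217))
# red hue wraps
c=blob((0,150,80),(8,255,255),(212,168,238,190));print('red',c,ray(K,c[0],c[1],.23),P[int(c[1]),int(c[0])])
# lathe heading from blue->red
B=ray(K,*b[:2],.217)
sub=P[180:215,235:275];m=(sub[...,2]>.225)&(sub[...,2]<.28)
q=sub[m];v,u=np.nonzero(m);print('key',len(q),q.mean(0),q.min(0),q.max(0))
pix=np.stack([u+235,v+180],1).astype(np.float32);print(cv2.minAreaRect(pix))
for p in cv2.boxPoints(cv2.minAreaRect(pix)):print(ray(K,*p,.2415))
# handle
sub=P[185:235,285:312];m=(sub[...,2]>.22)&(sub[...,2]<.26);v,u=np.nonzero(m);print('handle',len(u),sub[m].mean(0),sub[m].min(0),sub[m].max(0))
# tray
x=P[190:280,370:440];m=(x[...,2]>.014)&(x[...,2]<.035)&(hsv[190:280,370:440,1]<80);pix=np.stack(np.nonzero(m)[::-1],1).astype(np.float32)+[370,190]
rc=cv2.minAreaRect(pix.astype(np.float32));print('tray',len(pix),rc,[ray(K,*p,.025).round(3) for p in cv2.boxPoints(rc)])
print('table',P[330,200])
Z=P[160:245:4,195:350:5,2];
for row in (Z*1000).astype(int):print(*row)
cv2.imwrite('pics/c1.png',cv2.resize(im[150:250,190:350],None,fx=5,fy=5,interpolation=cv2.INTER_CUBIC))
```

```text
blue (np.float64(223.625), np.float64(214.875), 80) [0.55038136 0.28185291 0.217     ]
red (np.float64(224.33734939759037), np.float64(177.2289156626506), 83) [0.66774426 0.27762969 0.23      ] [0.67106797 0.27978199 0.22065721]
key 142 [0.60830488 0.19273485 0.24670936] [0.5949748  0.14150776 0.23265257] [0.62247271 0.24393308 0.25397119]
((251.54905700683594, 193.78463745117188), (4.85933780670166, 33.70953369140625), 80.21759033203125)
[0.60934707 0.24510456 0.2415    ]
[0.62437182 0.14232212 0.2415    ]
[0.60910976 0.14014564 0.2415    ]
[0.5941565  0.24269899 0.2415    ]
handle 128 [0.5583337  0.05267842 0.23609243] [0.51042829 0.04632988 0.22138163] [0.60835675 0.05883069 0.24334554]
tray 383 ((403.69146728515625, 235.38870239257812), (53.26846694946289, 76.20967864990234), 3.5214531421661377) [array([ 0.373, -0.212,  0.025]), array([ 0.639, -0.248,  0.025]), array([ 0.621, -0.435,  0.025]), array([ 0.356, -0.392,  0.025])]
table [0.27858493 0.11065477 1.65918657]
2 1 -1 -5 2 -1 1 -1 -11 4 0 -7 -2 2 -1 -1 3 -1 0 -3 2 0 2 -1 0 1 7 0 0 -5 10
3 2 -7 3 2 5 0 -5 -1 0 -2 -1 0 -5 2 4 
[... 1561 characters left out ...]
7 207 189 190 125 51 55 51 51 52 54 50 197 189 196 193 190 194 188 193 193 189 195 156 0
8 186 191 198 197 192 191 195 191 189 133 51 51 53 54 48 56 52 193 193 190 197 189 192 193 187 191 190 193 148 -3
2 194 196 192 195 192 196 191 196 190 125 50 55 51 56 55 49 56 192 194 190 186 197 192 192 194 191 189 197 154 1
2 186 190 192 190 193 189 188 197 195 180 50 48 51 53 50 50 54 192 194 196 196 186 193 195 189 193 193 190 142 5
5 -1 162 162 163 166 164 163 163 158 126 55 54 54 55 52 51 52 128 122 115 121 119 123 118 117 118 118 124 -7 0
3 -1 5 67 70 70 61 68 61 60 44 64 54 66 56 59 61 56 60 65 61 51 53 52 59 52 49 57 52 48 3
-3 7 7 -2 5 4 0 0 0 7 9 7 2 2 5 2 0 1 2 0 -1 2 -1 -2 1 -3 -7 0 7 -5 -3
```

View pics/c1.png

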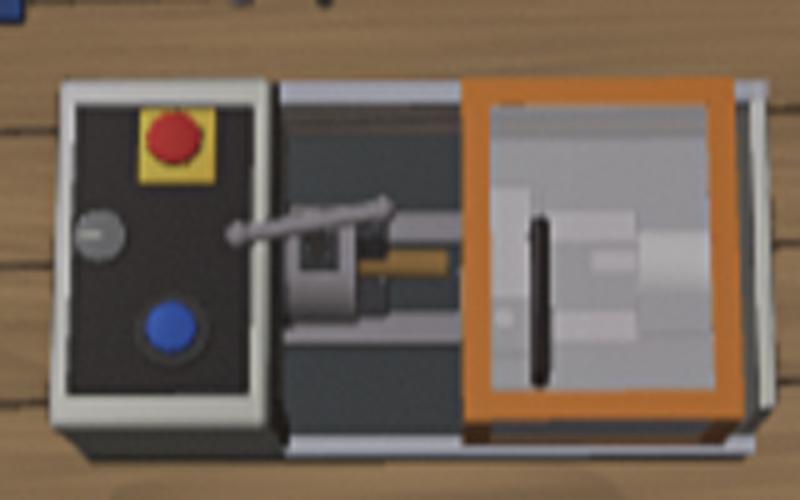

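```bash
python3 -m pendant '-.2 -.7 -.84 0 0 0;-.2 -.7 -.84 0 0 0;-.2 -.7 -.84 0 0 0;-.2 -.7 -.84 0 0 0;-.2 -.7 -.84 0 0 0;-.2 -.7 -.84 0 0 0;-.2 -.7 -.84 0 0 0' 1
python3 -m pendant '-.2 -.7 -.84 0 0 0;-.2 -.7 -.84 0 0 0;-.2 -.7 -.84 0 0 0;-.2 -.7 -.84 0 0 0;-.2 -.7 -.84 0 0 0;-.2 -.7 -.84 0 0 0;-.2 -.7 -.84 0 0 0'
python3 -m pendant '-.15 -.7 -.84 -.8 0 0;-.15 -.7 -.84 -.8 0 0;-.15 -.7 -.84 -.8 0 0;-.15 -.7 -.84 -.8 0 0;-.15 -.7 -.84 -.8 0 0;-.15 -.7 -.84 -.8 0 0;-.15 -.7 -.84 -.8 0 0;-.15 -.7 -.84 -.8 0 0'
python3 - <<'E'
from h import *
im,d,K=snap('wrist','w1.png');np.save('wd.npy',d);s=r.read_state();print(s['ee_pos'],s['joint_positions'],s['time'],K)
print(R.from_quat(s['eef_rot']).as_matrix().round(3))
t,w=to_tool([.608,.193,.30],down(np.radians(8.3)));print(t,w)
P=pts(d,K);m=(P[...,2]>.232)&(P[...,2]<.26)&(np.hypot(P[...,0]-.608,P[...,1]-.193)<.07);v,u=np.nonzero(m);print(len(u),P[m].mean(0),P[m].min(0),P[m].max(0))
rc=cv2.minAreaRect(np.stack([u,v],1).astype(np.float32));print(rc,[ray(K,*p,.2415).round(4) for p in cv2.boxPoints(rc)])
E
```

```text
time: 0.8
ee_pos: [0.3925, -0.3033, 0.248]
eef_rot: [0.688, 0.166, -0.687, 0.166]
ft_force: [0.0, -0.8, 0.4]
width: 0.0869
time: 1.5
ee_pos: [0.5, -0.0527, 0.2974]
eef_rot: [0.688, 0.166, -0.687, 0.165]
ft_force: [0.1, 0.7, 0.1]
width: 0.0869
time: 2.3
ee_pos: [0.6082, 0.1935, 0.3331]
eef_rot: [0.473, 0.525, -0.474, 0.525]
ft_force: [-0.6, -0.8, -0.9]
width: 0.0871
[0.60825766 0.19274096 0.33316935] [ 0.15369145  0.44097243 -0.80967989  1.14011523  0.31629979  1.68312176
 -0.45900959] 2.35 {'camera_matrix': array([[313.35537627,   0.        , 279.0341924 ],
       [  0.        , 313.35537627, 204.85649826],
       [  0.        ,   0.        ,   1.        ]]), 'rvec': array([-2.84662471, -0.14699385, -0.01957122]), 'tvec': array([-0.6244563 ,  0.04893486,  0.55765722])}
[[-0.002  0.994  0.11 ]
 [-0.001  0.11  -0.994]
 [-1.    -0.002  0.001]]
[ 0.133 -0.001 -0.001] [-0.02275881  0.0006612   0.00120463]
1478 [0.6096995  0.1940866  0.24493205] [0.59575577 0.14001722 0.23767264] [0.62473805 0.2425883  0.24920233]
((280.4588317871094, 199.02279663085938), (110.23916625976562, 17.195289611816406), 87.58897399902344) [array([0.5948, 0.2415, 0.2415]), array([0.6097, 0.2437, 0.2415]), array([0.6258, 0.1393, 0.2415]), array([0.6092, 0.1368, 0.2415])]
```

View pics/w1.png

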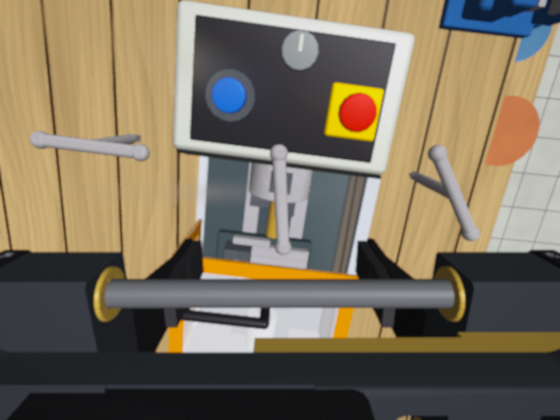

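The wrist view shows the fingers straddling the crossbar at (280,199), with the blue button at (229,95). The key is centred, so I'm descending to grip the bar and lift it.

```bash
python3 -m pendant '.15 .003 0 -.023 0 0;.3 .003 0 -.023 0 0;.4 .003 0 -.023 0 0;.443 .003 0 -.023 0 0;.443 .003 0 -.023 0 0'
python3 -m pendant '0 0 0 0 0 0;0 0 0 0 0 0;0 0 0 0 0 0;0 0 0 0 0 0;0 0 0 0 0 0;0 0 0 0 0 0;0 0 0 0 0 0;0 0 0 0 0 0' -1 40
python3 -m pendant '-.02 0 0 0 0 0;-.05 0 0 0 0 0;-.08 0 0 0 0 0;-.12 0 0 0 0 0;-.2 0 0 0 0 0;-.3 0 0 0 0 0;-.45 0 0 0 0 0;-.6 0 0 0 0 0'
python3 - <<'E'
from h import *
im,d,K=snap('side','s1.png');im2,_,_=snap('wrist')
cv2.imwrite('pics/c2.png',np.hstack([cv2.resize(im[80:290,180:400],(400,382)),cv2.resize(im2,(400,382))]))
s=r.read_state();print(s['ee_pos'],s['joint_positions'],s['time'])
yaw=np.radians(-33);print(R.from_quat(s['eef_rot']).as_matrix().round(3));
t,w=to_tool([.44,-.28,.37],down(yaw));print(t,w)
E
```

```text
time: 2.85
ee_pos: [0.6082, 0.1926, 0.2224]
eef_rot: [0.466, 0.531, -0.468, 0.531]
ft_force: [0.4, -0.3, 0.1]
width: 0.087
time: 3.65
ee_pos: [0.6084, 0.1943, 0.2238]
eef_rot: [0.466, 0.532, -0.466, 0.532]
ft_force: [1.1, -0.7, -0.2]
width: 0.0311
time: 4.45
ee_pos: [0.608, 0.194, 0.3759]
eef_rot: [0.466, 0.531, -0.466, 0.532]
ft_force: [0.9, 0.0, 0.3]
width: 0.0005
[0.6090751  0.19539251 0.38005645] [ 0.12467304  0.44491866 -0.8139875   1.03423634  0.32656053  1.77185554
 -0.43756643] 4.55
[[ 0.007  0.991  0.13 ]
 [ 0.003  0.13  -0.992]
 [-1.     0.008 -0.002]]
[ 0.029 -0.918  1.798] [ 0.47093195 -0.00336345 -0.00424406]
```

View pics/c2.png

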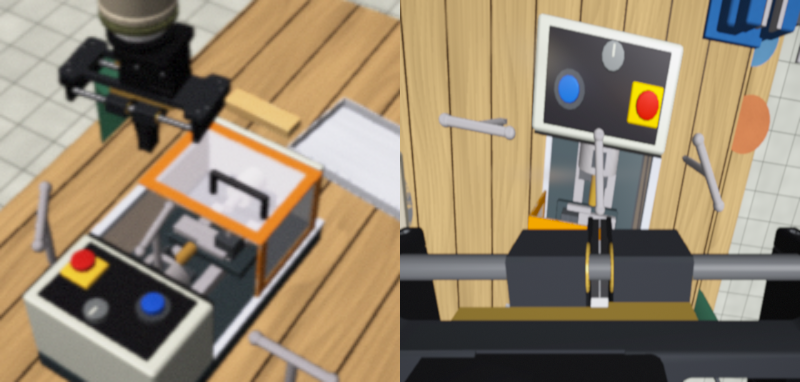

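The jaws hadn't finished closing (about 70 mm/s) when I lifted, so the key is still in its socket, undisturbed. I'll reopen, descend again and wait for a full close.

```bash
python3 -m pendant '0 0 0 0 0 0;0 0 0 0 0 0;0 0 0 0 0 0;0 0 0 0 0 0;0 0 0 0 0 0;0 0 0 0 0 0;0 0 0 0 0 0;0 0 0 0 0 0' .3 40
python3 -m pendant '.2 -.003 .004 0 0 0;.35 -.003 .004 0 0 0;.5 -.003 .004 0 0 0;.58 -.003 .004 0 0 0;.63 -.003 .004 0 0 0;.63 -.003 .004 0 0 0'
python3 -m pendant '0 0 0 0 0 0;0 0 0 0 0 0;0 0 0 0 0 0;0 0 0 0 0 0;0 0 0 0 0 0;0 0 0 0 0 0;0 0 0 0 0 0;0 0 0 0 0 0' -1 40
python3 -m pendant '0 0 0 0 0 0;0 0 0 0 0 0;0 0 0 0 0 0;0 0 0 0 0 0'
```

```text
time: 5.35
ee_pos: [0.6083, 0.1943, 0.3738]
eef_rot: [0.466, 0.532, -0.466, 0.532]
ft_force: [0.5, -0.5, -0.1]
width: 0.0539
time: 5.95
ee_pos: [0.6073, 0.1928, 0.2151]
eef_rot: [0.466, 0.532, -0.467, 0.531]
ft_force: [-0.6, -0.4, 0.2]
width: 0.0563
time: 6.75
ee_pos: [0.6078, 0.1932, 0.2164]
eef_rot: [0.466, 0.531, -0.466, 0.532]
ft_force: [0.0, -0.4, 1.6]
width: 0.01
time: 7.15
ee_pos: [0.6078, 0.1933, 0.2165]
eef_rot: [0.466, 0.531, -0.466, 0.532]
ft_force: [-0.2, 0.9, 2.5]
width: 0.0099
```

```bash
python3 -m pendant '-.02 0 0 0 0 0;-.05 0 0 0 0 0;-.08 0 0 0 0 0;-.12 0 0 0 0 0;-.2 0 0 0 0 0;-.3 0 0 0 0 0;-.45 0 0 0 0 0;-.6 0 0 0 0 0'
python3 - <<'E'
from h import *
im,d,K=snap('side','s2.png')
cv2.imwrite('pics/c3.png',cv2.resize(im[60:290,160:400],(480,460)))
s=r.read_state();print(s['ee_pos'],s['joint_positions'],s['time'],s['width'])
t,w=to_tool([.44,-.28,.37],down(np.radians(-33)));print(t,w)
E
```

```text
time: 7.95
ee_pos: [0.6074, 0.193, 0.3682]
eef_rot: [0.466, 0.532, -0.466, 0.532]
ft_force: [0.7, 1.0, -2.6]
width: 0.0102
[0.60823249 0.19375247 0.37492673] [ 0.13372908  0.44082832 -0.81595055  1.05122434  0.3237117   1.75980462
 -0.43665253] 8.0 0.00999061622697315
[ 0.009 -0.913  1.792] [ 0.47061043 -0.00304187 -0.00420338]
```

View pics/c3.png

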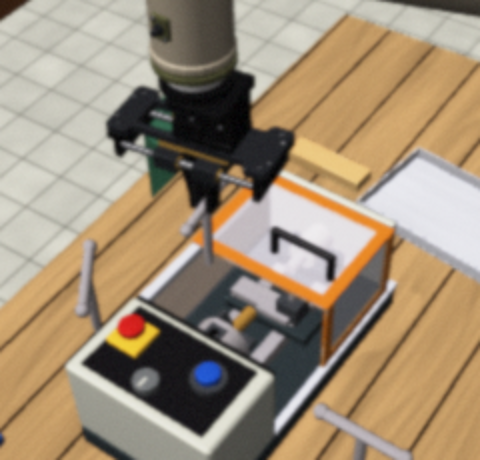

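The key is held upright and out of the chuck. Next I move it over the tray, then tilt it 40° so it leans across its crossbar.

```bash
python3 -m pendant '0 -.07 .15 0 0 0;0 -.13 .32 0 0 0;0 -.2 .5 0 0 0;0 -.27 .68 0 0 0;0 -.32 .86 0 0 0;0 -.358 .95 0 0 0;0 -.358 .98 0 0 0'
python3 -m pendant '0 -.07 .15 .08 0 0;0 -.13 .32 .16 0 0;0 -.2 .5 .24 0 0;0 -.27 .68 .32 0 0;0 -.32 .86 .4 0 0;.1 -.358 .95 .47 0 0;.2 -.358 .98 .47 0 0;.3 -.358 .98 .47 0 0'
python3 -m pendant '0 0 0 0 0 .07;0 0 0 0 0 .15;0 0 0 0 0 .23;0 0 0 0 0 .31;0 0 0 0 0 .39;0 0 0 0 0 .465;0 0 0 0 0 .465'
python3 - <<'E'
from h import *
s=r.read_state();print(s['ee_pos'],s['joint_positions'],s['time'],s['width'],R.from_quat(s['eef_rot']).as_matrix().round(3))
im,d,K=snap('side','s3.png')
cv2.imwrite('pics/c4.png',im[50:290,200:520])
print(to_tool([.495,-.321,.12]),to_tool([.495,-.321,.065]))
im,d,K=snap('top');x=pts(d,K)[190:280,370:440]
E
```

```text
time: 8.7
ee_pos: [0.5502, -0.0652, 0.367]
eef_rot: [0.467, 0.53, -0.468, 0.531]
ft_force: [0.1, 0.1, -1.7]
width: 0.0103
time: 9.5
ee_pos: [0.4944, -0.3166, 0.2904]
eef_rot: [0.622, 0.337, -0.621, 0.338]
ft_force: [-0.3, 1.0, -1.3]
width: 0.01
time: 10.2
ee_pos: [0.4915, -0.3134, 0.2876]
eef_rot: [0.698, 0.107, -0.469, 0.53]
ft_force: [-1.1, 0.9, -1.3]
width: 0.0103
[ 0.49149019 -0.3134264   0.28763103] [ 1.00905696 -0.31740446 -0.46344373  2.08544206 -0.16782354  0.64995918
  0.03915164] 10.2 0.010345920396971608 [[ 0.537  0.646 -0.543]
 [-0.348 -0.416 -0.84 ]
 [-0.768  0.64   0.002]]
(array([ 0.536, -0.419,  0.019]), None) (array([ 0.705, -0.56 ,  0.018]), None)
```

View pics/c4.png

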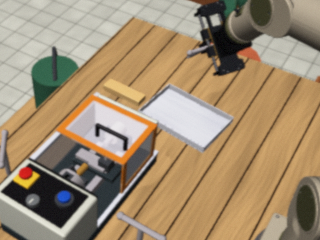

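The side view shows the tilted gripper at (220,50) over the far side of the tray at (190,115), still holding the key. Lowering now.

```bash
python3 -m pendant '.1 -.08 0 0 0 0;.25 -.19 .01 0 0 0;.4 -.31 .019 0 0 0;.5 -.39 .019 0 0 0;.536 -.419 .019 0 0 0;.536 -.419 .019 0 0 0'
python3 -m pendant '.03 -.025 0 0 0 0;.06 -.05 0 0 0 0;.09 -.075 0 0 0 0;.11 -.09 0 0 0 0;.13 -.108 0 0 0 0;.145 -.12 0 0 0 0;.145 -.12 0 0 0 0'
python3 - <<'E'
from h import *
s=r.read_state();print(s['ee_pos'],s['joint_positions'],s['ft_force'])
print(to_tool([.495,-.321,.065]))
im,d,K=snap('side');cv2.imwrite('pics/c5.png',cv2.resize(im[100:220,310:470],(640,480)))
E
```

```text
time: 10.9
ee_pos: [0.4976, -0.3226, 0.1201]
eef_rot: [0.7, 0.107, -0.468, 0.528]
ft_force: [0.2, -1.1, -2.7]
width: 0.0102
time: 11.6
ee_pos: [0.4984, -0.3244, 0.0759]
eef_rot: [0.699, 0.104, -0.468, 0.53]
ft_force: [-0.7, -0.7, -1.5]
width: 0.0105
[ 0.49841533 -0.32441889  0.07589399] [ 1.17251161  0.03533304 -0.71641325  2.31528389  0.74601874  0.13928937
 -0.8170358 ] [-0.67252341 -0.69700344 -1.51514002]
(array([ 0.021, -0.043, -0.004]), None)
```

View pics/c5.png

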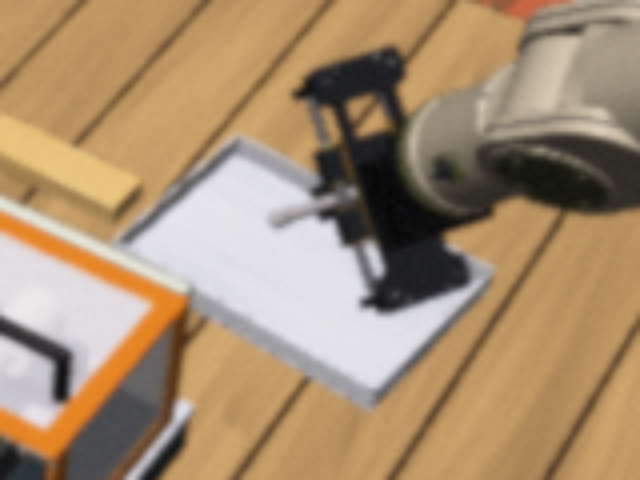

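```bash
python3 -m pendant '.015 0 0 0 0 0;.03 0 0 0 0 0;.04 0 0 0 0 0;.05 0 0 0 0 0;.05 0 0 0 0 0'
python3 -c "
from h import *
s=r.read_state();print(s['ee_pos'],s['joint_positions'].round(3),s['ft_force'],s['torque'])"
```

```text
time: 12.15
ee_pos: [0.5046, -0.3284, 0.066]
eef_rot: [0.699, 0.104, -0.468, 0.53]
ft_force: [-0.2, -0.2, -1.8]
width: 0.01
[ 0.50455392 -0.32843595  0.06604409] [ 1.109  0.075 -0.659  2.308  0.987  0.138 -1.047] [-0.17382562 -0.18236019 -1.84298628] [ 0.59187244  0.81957569 -0.02909973]
```

```bash
python3 -m pendant '.01 0 0 0 0 0;.018 0 0 0 0 0;.018 0 0 0 0 0;.018 0 0 0 0 0'
python3 -m pendant '0 0 0 0 0 0;0 0 0 0 0 0;0 0 0 0 0 0;0 0 0 0 0 0;0 0 0 0 0 0;0 0 0 0 0 0;0 0 0 0 0 0;0 0 0 0 0 0' 1
python3 -m pendant '0 0 0 0 0 0;0 0 0 0 0 0;0 0 0 0 0 0;0 0 0 0 0 0'
python3 - <<'E'
from h import *
s=r.read_state();print(s['ee_pos'],s['joint_positions'].round(3),s['ft_force'],s['torque'])
im,d,K=snap('side');a=cv2.resize(im[100:220,310:470],(400,300));im,d,K=snap('top');cv2.imwrite('pics/c6.png',np.hstack([a,cv2.resize(im[180:300,360:520],(400,300))]))
E
```

```text
time: 12.55
ee_pos: [0.5063, -0.3295, 0.062]
eef_rot: [0.699, 0.105, -0.468, 0.53]
ft_force: [0.1, 0.2, -1.3]
width: 0.0101
time: 13.35
ee_pos: [0.5059, -0.3292, 0.0615]
eef_rot: [0.699, 0.105, -0.468, 0.53]
ft_force: [-0.1, -0.2, 0.1]
width: 0.0663
time: 13.75
ee_pos: [0.5058, -0.3292, 0.0613]
eef_rot: [0.699, 0.105, -0.468, 0.53]
ft_force: [0.5, 0.3, -0.1]
width: 0.086
[ 0.5057598  -0.32919472  0.06128502] [ 1.086  0.089 -0.637  2.307  1.068  0.137 -1.126] [ 0.50382502  0.33038902 -0.09569862] [0.39458763 0.60774457 0.03034182]
```

View pics/c6.png

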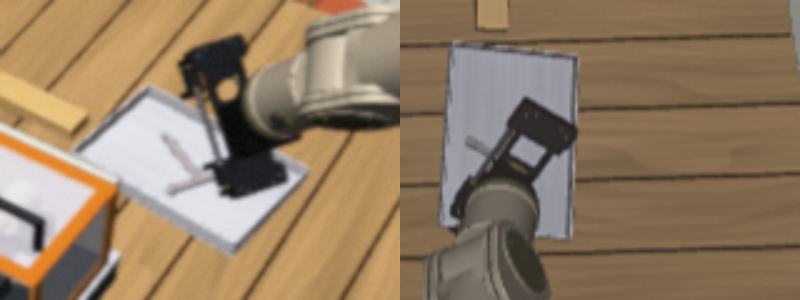

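```bash
python3 -m pendant '-.05 0 0 0 0 0;-.12 0 0 0 0 0;-.2 0 0 0 0 0;-.28 0 0 0 0 0;-.4 .1 0 0 0 0;-.55 .22 0 0 0 0;-.7 .35 0 0 0 0;-.7 .35 0 0 0 0'
python3 -m pendant '0 0 0 0 0 -.09;0 0 0 0 0 -.18;0 0 0 0 0 -.27;0 0 0 0 0 -.36;0 0 0 0 0 -.465;0 0 0 0 0 -.465'
python3 - <<'E'
from h import *
s=r.read_state();print(s['ee_pos'],s['joint_positions'].round(3),s['time'],R.from_quat(s['eef_rot']).as_matrix().round(3))
im,d,K=snap('side');a=cv2.resize(im[100:220,310:470],(400,300));im,d,K=snap('top');cv2.imwrite('pics/c7.png',np.hstack([a,cv2.resize(im[180:300,360:520],(400,300))]))
im,d,K=snap('wrist','w2.png');np.save('wd2.npy',d);P=pts(d,K)
g=P[(np.hypot(P[...,0]-.49,P[...,1]+.32)<.07)];print(np.percentile(g[:,2],[50,90,98,99.5]))
E
```

```text
time: 14.65
ee_pos: [0.4691, -0.3045, 0.2576]
eef_rot: [0.699, 0.103, -0.466, 0.532]
ft_force: [1.3, -0.6, 0.1]
width: 0.0873
time: 15.25
ee_pos: [0.4682, -0.3058, 0.2471]
eef_rot: [-0.62, -0.342, 0.622, -0.333]
ft_force: [-0.4, 0.3, -0.6]
width: 0.0868
[ 0.46818523 -0.30579672  0.2471342 ] [ 0.967  0.219 -0.547  1.525  0.109  1.441 -0.16 ] 15.25 [[-0.009  0.839 -0.545]
 [ 0.01  -0.544 -0.839]
 [-1.    -0.013 -0.004]]
[0.37248787 0.38864607 0.39241789 0.39337685]
```

View pics/c7.png

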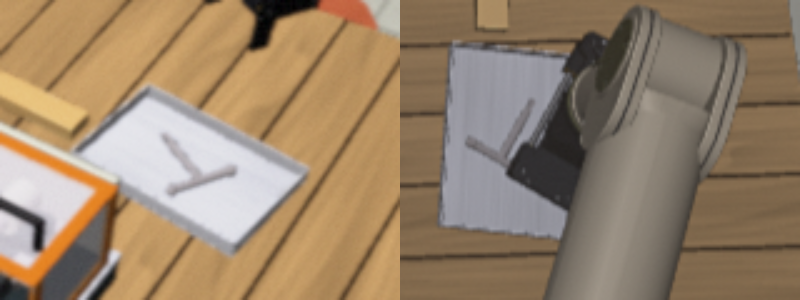

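The key lies flat in the tray, with foot and both balls down. Next is the door: shut the fingers and go to the −y side of the handle bar.

```bash
python3 -m pendant '-.11 -.03 -.1 0 0 0;-.11 -.08 -.25 0 0 0;-.11 -.13 -.42 0 0 0;-.11 -.193 -.63 0 0 0;-.11 -.193 -.63 0 0 0' -1
python3 -m pendant '-.11 -.03 -.1 -.09 0 0;-.11 -.08 -.25 -.18 0 0;-.11 -.13 -.42 -.27 0 0;-.11 -.193 -.63 -.361 0 0;-.11 -.193 -.63 -.361 0 0;-.11 -.193 -.63 -.361 0 0;-.11 -.193 -.63 -.361 0 0;-.11 -.193 -.63 -.361 0 0'
python3 - <<'E'
from h import *
s=r.read_state();print(s['ee_pos'],s['width'],s['joint_positions'].round(3),s['time'])
print(to_tool([.559,.010,.215],down(np.radians(-2))))
im,d,K=snap('wrist','w3.png');P=pts(d,K);m=(P[...,2]>.222)&(P[...,2]<.25)&(abs(P[...,0]-.56)<.06)&(abs(P[...,1]-.053)<.03);q=P[m];print(len(q),q.mean(0),np.percentile(q,[2,98],axis=0))
im,d,K=snap('top','t3.png');P=pts(d,K);m=(P[...,2]>.005)&(P[...,2]<.06)&(abs(P[...,0]-.497)<.10)&(abs(P[...,1]+.322)<.07)
print('key heights',np.percentile(P[m][:,2],[50,90,99,99.9]))
E
```

```text
time: 15.9
ee_pos: [0.5137, -0.1384, 0.2813]
eef_rot: [0.621, 0.339, -0.618, 0.342]
ft_force: [0.2, -0.4, 0.5]
width: 0.0547
time: 16.7
ee_pos: [0.5576, 0.0105, 0.307]
eef_rot: [-0.509, -0.49, 0.509, -0.492]
ft_force: [-0.2, -0.3, 0.3]
width: 0.0011
[0.55755048 0.01045784 0.30698234] 0.0011226818823270599 [ 0.585  0.233 -0.821  1.424  0.172  1.557 -0.261] 16.7
(array([0.368, 0.005, 0.001]), array([-0.00083657,  0.00116038, -0.00083273]))
1720 [0.5615937  0.0505517  0.23402387] [[0.51468069 0.04424534 0.22993856]
 [0.60876491 0.05631922 0.23637726]]
key heights [0.00802639 0.01598724 0.02255172 0.02527599]
```

```bash
python3 -m pendant '.12 .01 0 0 0 0;.25 .01 0 0 0 0;.34 .01 0 0 0 0;.368 .01 0 0 0 0;.368 .01 0 0 0 0'
python3 -m pendant '0 0 -.05 0 0 0;0 0 -.1 0 0 0;0 0 -.14 0 0 0;0 0 -.18 0 0 0;0 0 -.23 0 0 0;0 0 -.28 0 0 0;0 0 -.34 0 0 0;0 0 -.4 0 0 0'
python3 -m pendant '0 0 -.02 0 0 0;0 0 -.04 0 0 0;0 0 -.055 0 0 0;0 0 -.07 0 0 0;0 0 -.085 0 0 0;0 0 -.1 0 0 0;0 0 -.1 0 0 0'
python3 - <<'E'
from h import *
s=r.read_state();print(s['ee_pos'],s['ft_force'],s['time'],s['joint_positions'].round(3))
im,d,K=snap('wrist','w4.png');im2,d2,K2=snap('top','t4.png');P=pts(d,K)
cv2.imwrite('pics/c8.png',np.hstack([cv2.resize(im,(400,300)),cv2.resize(im2[150:250,190:350],(400,300))]))
E
```

```text
time: 17.3
ee_pos: [0.56, 0.0116, 0.2142]
eef_rot: [-0.508, -0.492, 0.509, -0.491]
ft_force: [0.4, -0.4, 0.3]
width: 0.0003
time: 18.1
ee_pos: [0.5636, 0.1135, 0.2146]
eef_rot: [0.508, 0.492, -0.508, 0.492]
ft_force: [0.3, -0.3, -0.4]
width: 0.0004
time: 18.8
ee_pos: [0.5644, 0.1378, 0.2146]
eef_rot: [0.508, 0.492, -0.508, 0.492]
ft_force: [-0.6, 0.4, -0.0]
width: 0.0003
[0.56435542 0.1377628  0.21458263] [-0.57796676  0.35028007 -0.02525323] 18.8 [ 0.372  0.339 -0.86   1.521  0.259  1.4   -0.536]
```

View pics/c8.png

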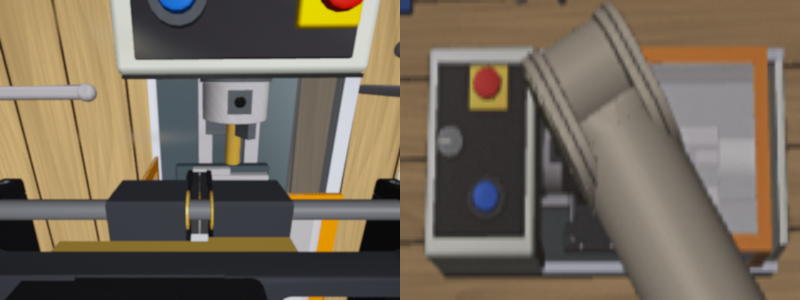

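Run:
```python
from h import *
for f in('top0','t3','t4'):
    im=cv2.imread(f'pics/{f}.png');hsv=cv2.cvtColor(im,cv2.COLOR_BGR2HSV);K=vision.get_calibration('top')
    m=cv2.inRange(hsv,(8,150,120),(18,255,255));m[:160]=0;m[245:]=0;m[:,:230]=0;m[:,350:]=0
    c=np.nonzero((m[172:232]>0).sum(0)>15)[0];print(f,'ochre cols',c,[ray(K,x,200,.191)[1].round(3) for x in (c.min(),c.max())])
im,d,K=snap('side','s5.png');cv2.imwrite('pics/c9.png',cv2.resize(im[130:270,190:370],(720,560)))
```

```text
top0 ochre cols [283 284 285 286 287 332 333 334 335 336 337] [np.float64(0.096), np.float64(-0.076)]
t3 ochre cols [283 284 285 286 287] [np.float64(0.096), np.float64(0.083)]
t4 ochre cols [332 333 334 335 336 337] [np.float64(-0.06), np.float64(-0.076)]
```

View pics/c9.png

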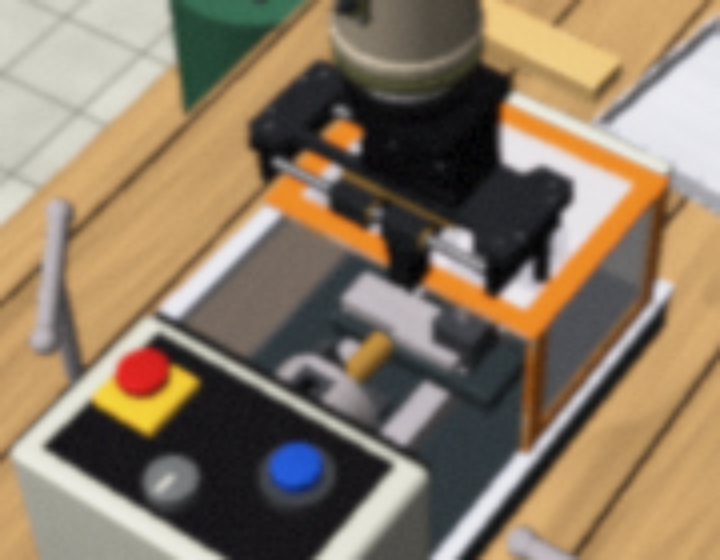

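No pictures left (12 viewed). The c9 view shows the door still open with the fingers past its leading edge and nothing pushed. I'll lift and measure numerically where the handle is.

```bash
python3 -m pendant '-.1 0 0 0 0 0;-.2 0 0 0 0 0;-.35 0 0 0 0 0;-.5 0 0 0 0 0;-.5 0 0 0 0 0'
python3 - <<'E'
from h import *
s=r.read_state();print(s['ee_pos'],s['ft_force'],s['time'])
for n in('top','side'):
    im,d,K=snap(n,n+'6.png');np.save(n+'6.npy',d);P=pts(d,K)
    hsv=cv2.cvtColor(im,cv2.COLOR_BGR2HSV);m=cv2.inRange(hsv,(8,150,120),(18,255,255))>0
    for z0,z1 in((.18,.2),):
        k=m&(P[...,2]>z0)&(P[...,2]<z1)&(P[...,0]>.48)&(P[...,0]<.73)&(abs(P[...,1])<.3)
        q=P[k];print(n,len(q),np.percentile(q,[1,99],axis=0).round(3))
    k=(hsv[...,2]<70)&(P[...,2]>.215)&(P[...,2]<.25)&(abs(P[...,0]-.56)<.07)&(P[...,1]>-.1)&(P[...,1]<.2)
    q=P[k];print('dark',len(q),np.percentile(q,[2,50,98],axis=0).round(3) if len(q) else '')
E
```

```text
time: 19.45
ee_pos: [0.5658, 0.138, 0.3446]
eef_rot: [0.51, 0.49, -0.506, 0.493]
ft_force: [0.2, 1.5, 0.3]
width: 0.0003
[0.56580504 0.1379618  0.34457273] [0.23730891 1.49126531 0.33288625] 19.45
top 513 [[ 0.488 -0.077  0.185]
 [ 0.709  0.044  0.199]]
dark 0 
side 978 [[ 0.489 -0.076  0.187]
 [ 0.712  0.101  0.197]]
dark 107 [[0.513 0.052 0.216]
 [0.559 0.056 0.235]
 [0.606 0.06  0.24 ]]
```

The handle is still at (0.559, 0.054), so the fingers went by without moving the door, and I can't explain how. I'll grip the bar across (jaws along the lathe's y) instead and slide the door that way, starting with a test of which way to turn.

```bash
python3 -m pendant '0 0 .1 .09 0 0;0 0 .2 .18 0 0;0 0 .3 .27 0 0;0 0 .34 .36 0 0;0 0 .34 .36 0 0' .1
python3 - <<'E'
from h import *
s=r.read_state();print(s['ee_pos'],s['joint_positions'].round(3),s['width'],s['time'])
for y in(88,-92):print(y,to_tool([.5605,.0535,.31],down(np.radians(y))))
E
```

```text
time: 20.05
ee_pos: [0.5614, 0.0498, 0.3382]
eef_rot: [-0.621, -0.336, 0.623, -0.337]
ft_force: [-0.4, 0.6, 0.0]
width: 0.0326
[0.56142068 0.04978322 0.33815816] [ 0.451  0.239 -0.761  1.344  0.165  1.625 -0.866] 0.03262852075709673 20.05
88 (array([ 0.113, -0.011, -0.011]), array([-1.40979182e+00,  1.28720231e-04,  1.76608323e-03]))
-92 (array([ 0.113, -0.011, -0.011]), array([ 6.84602337e-01,  1.52087258e-03, -1.10848156e-04]))
```

```bash
python3 -m pendant '0 -.011 -.011 .1 0 0;0 -.011 -.011 .2 0 0;0 -.011 -.011 .3 0 0;0 -.011 -.011 .4 0 0;0 -.011 -.011 .5 0 0;0 -.011 -.011 .6 0 0;0 -.011 -.011 .685 0 0;0 -.011 -.011 .685 0 0'
python3 - <<'E'
from h import *
s=r.read_state();print(s['ee_pos'],s['joint_positions'].round(3),s['width'],s['time'])
print(to_tool([.5605,.0535,.213],down(np.radians(-92))))
im,d,K=snap('wrist','w7.png');P=pts(d,K);m=(P[...,2]>.225)&(P[...,2]<.245)&(abs(P[...,0]-.56)<.06)&(abs(P[...,1]-.053)<.03);q=P[m];print(len(q),np.percentile(q,[2,50,98],axis=0).round(4) if len(q) else'')
E
```

```text
time: 20.85
ee_pos: [0.5605, 0.0571, 0.3387]
eef_rot: [-0.707, 0.009, 0.707, 0.009]
ft_force: [0.7, -0.8, 0.4]
width: 0.0475
[0.5604593  0.05705694 0.33869134] [ 0.355  0.218 -0.65   1.349  0.131  1.619 -1.875] 0.04754046301163648 20.85
(array([ 0.503,  0.014, -0.001]), array([ 5.47625213e-03,  8.11525562e-04, -1.93699472e-05]))
1198 [[0.5157 0.0432 0.2306]
 [0.5652 0.0489 0.2344]
 [0.6104 0.0547 0.2363]]
```

```bash
python3 -m pendant '.15 .02 0 0 0 0;.3 .02 0 0 0 0;.42 .02 0 0 0 0;.48 .02 0 0 0 0;.503 .02 0 0 0 0;.503 .02 0 0 0 0'
python3 -m pendant '0 0 0 0 0 0;0 0 0 0 0 0;0 0 0 0 0 0;0 0 0 0 0 0;0 0 0 0 0 0;0 0 0 0 0 0;0 0 0 0 0 0;0 0 0 0 0 0' -1 30
python3 -m pendant '0 -.02 0 0 0 0;0 -.04 0 0 0 0;0 -.06 0 0 0 0;0 -.08 0 0 0 0'
```

```text
time: 21.5
ee_pos: [0.5608, 0.0513, 0.214]
eef_rot: [-0.707, 0.01, 0.707, 0.01]
ft_force: [-0.3, -0.2, 0.9]
width: 0.0483
time: 22.3
ee_pos: [0.5607, 0.051, 0.2138]
eef_rot: [0.707, -0.011, -0.707, -0.01]
ft_force: [-0.4, 0.1, -0.3]
width: 0.0008
time: 22.7
ee_pos: [0.5613, 0.0718, 0.2138]
eef_rot: [0.707, -0.01, -0.707, -0.01]
ft_force: [-0.2, -0.5, 0.0]
width: 0.0005
```

Run:
```python
from h import *
s=r.read_state();print(s['ee_pos'],s['ft_force'],s['width'])
im,d,K=snap('side','s8.png');np.save('s8.npy',d);P=pts(d,K);hsv=cv2.cvtColor(im,cv2.COLOR_BGR2HSV)
m=cv2.inRange(hsv,(8,150,120),(18,255,255))>0
k=m&(P[...,2]>.18)&(P[...,2]<.2)&(P[...,0]>.48)&(P[...,0]<.73)&(abs(P[...,1])<.3);q=P[k];print(len(q),np.percentile(q,[1,99],axis=0).round(3))
# dark points near finger/handle, by y bins
k=(hsv[...,2]<75)&(P[...,2]>.20)&(P[...,2]<.25)&(abs(P[...,0]-.56)<.08)&(P[...,1]>-.1)&(P[...,1]<.2)
v,u=np.nonzero(k)
for a in sorted(P[k].round(3).tolist())[::3]:print(a)
```

```text
[0.56125634 0.07176837 0.2138251 ] [-0.17361205 -0.50232478  0.03069052] 0.00047502343357379615
964 [[ 0.489 -0.072  0.187]
 [ 0.713  0.101  0.196]]
[0.51, 0.059, 0.209]
[0.512, 0.056, 0.201]
[0.512, 0.059, 0.235]
[0.513, 0.055, 0.206]
[0.513, 0.059, 0.211]
[0.514, 0.058, 0.217]
[0.515, 0.059, 0.232]
[0.516, 0.058, 0.239]
[0.517, 0.058, 0.207]
[0.518, 0.057, 0.214]
[0.518, 0.06, 0.236]
[0.52, 0.055, 0.237]
[0.521, 0.059, 0.241]
[0.526, 0.051, 0.235]
[0.528, 0.057, 0.235]
[0.531, 0.053, 0.237]
[0.534, 0.053, 0.235]
[0.538, 0.056, 0.236]
[0.54, 0.058, 0.237]
[0.545, 0.055, 0.235]
[0.548, 0.055, 0.237]
[0.55, 0.067, 0.246]
[0.553, 0.052, 0.235]
[0.553, 0.067, 0.244]
[0.559, 0.081, 0.246]
[0.564, 0.079, 0.245]
```

```bash
python3 - <<'E'
from h import *
d=np.load('s8.npy');K=vision.get_calibration('side');P=pts(d,K);im=cv2.imread('pics/s8.png')
Rm=R.from_rotvec(K['rvec']).as_matrix();M=K['camera_matrix']
def pj(p):
    c=M@(Rm@np.array(p)+K['tvec']);return c[:2]/c[2]
for z in(.214,.235,.25,.27,.29):
    u,v=pj([.561,.080,z]).round().astype(int);print(z,(u,v),P[v,u].round(3),im[v,u], '|',[P[v,u+i].round(3).tolist() for i in(-3,3)])
E
sed -n 1,3p /dev/null; python3 -m pendant '0 0 0 0 0 0' -1 30
```

```text
0.214 (np.int64(306), np.int64(193)) [0.569 0.064 0.194] [230 226 229] | [[0.576, 0.068, 0.193], [0.563, 0.059, 0.192]]
0.235 (np.int64(306), np.int64(187)) [0.584 0.041 0.188] [197 191 196] | [[0.591, 0.045, 0.187], [0.551, 0.08, 0.243]]
0.25 (np.int64(306), np.int64(183)) [0.559 0.082 0.254] [12  9 13] | [[0.529, 0.144, 0.326], [0.551, 0.081, 0.258]]
0.27 (np.int64(306), np.int64(178)) [0.532 0.127 0.327] [63 62 61] | [[0.527, 0.148, 0.348], [0.551, 0.082, 0.277]]
0.29 (np.int64(306), np.int64(172)) [0.546 0.105 0.321] [30 35 41] | [[0.539, 0.13, 0.346], [0.535, 0.108, 0.33]]
time: 22.85
ee_pos: [0.5613, 0.0716, 0.2138]
eef_rot: [0.707, -0.01, -0.707, -0.01]
ft_force: [-0.3, 0.7, 0.0]
width: 0.0006
```

The depth image settles it: the real fingertips sit at z ≈ 0.242 while the reported TCP reads 0.214. The reported height is about 28 mm low, so I passed just above the bar. I'll correct for that and regrip lower.

```bash
python3 -m pendant '-.04 .04 0 0 0 0;-.04 .078 0 0 0 0;-.04 .078 0 0 0 0;-.04 .078 0 0 0 0;-.04 .078 0 0 0 0;-.04 .078 0 0 0 0;-.04 .078 0 0 0 0;-.04 .078 0 0 0 0' .2 30
python3 -m pendant '.04 0 0 0 0 0;.07 0 0 0 0 0;.1 0 0 0 0 0;.13 0 0 0 0 0;.145 0 0 0 0 0;.145 0 0 0 0 0'
python3 -m pendant '0 0 0 0 0 0;0 0 0 0 0 0;0 0 0 0 0 0;0 0 0 0 0 0;0 0 0 0 0 0;0 0 0 0 0 0;0 0 0 0 0 0;0 0 0 0 0 0' -1 25
```

```text
time: 23.65
ee_pos: [0.5607, 0.0518, 0.2237]
eef_rot: [-0.707, 0.01, 0.707, 0.01]
ft_force: [0.5, -0.0, -0.5]
width: 0.0502
time: 24.25
ee_pos: [0.5604, 0.0515, 0.1868]
eef_rot: [-0.707, 0.011, 0.707, 0.01]
ft_force: [-0.1, 0.5, -0.9]
width: 0.0522
time: 25.05
ee_pos: [0.5607, 0.0515, 0.1876]
eef_rot: [0.707, -0.011, -0.707, -0.01]
ft_force: [-0.1, -1.4, 0.3]
width: 0.0115
```

The bar is gripped (width 11.5 mm). Now sliding the door closed, slowing near the end.

```bash
python3 -m pendant '0 -.03 0 0 0 0;0 -.08 0 0 0 0;0 -.13 0 0 0 0;0 -.18 0 0 0 0;0 -.23 0 0 0 0;0 -.28 0 0 0 0;0 -.33 0 0 0 0;0 -.37 0 0 0 0'
python3 -m pendant '0 -.015 0 0 0 0;0 -.03 0 0 0 0;0 -.045 0 0 0 0;0 -.06 0 0 0 0;0 -.075 0 0 0 0;0 -.085 0 0 0 0;0 -.085 0 0 0 0'
python3 - <<'E'
from h import *
s=r.read_state();print(s['ee_pos'],s['ft_force'],s['time'])
im,d,K=snap('side','s9.png');P=pts(d,K);hsv=cv2.cvtColor(im,cv2.COLOR_BGR2HSV)
m=cv2.inRange(hsv,(8,150,120),(18,255,255))>0
k=m&(P[...,2]>.18)&(P[...,2]<.2)&(P[...,0]>.48)&(P[...,0]<.73)&(abs(P[...,1])<.3);q=P[k];print(len(q),np.percentile(q,[1,99],axis=0).round(3))
E
```

```text
time: 25.85
ee_pos: [0.5631, 0.1457, 0.1876]
eef_rot: [-0.707, 0.01, 0.707, 0.01]
ft_force: [-4.9, -3.0, 3.7]
width: 0.0112
time: 26.55
ee_pos: [0.5637, 0.1659, 0.1876]
eef_rot: [-0.707, 0.01, 0.707, 0.01]
ft_force: [-6.1, 0.0, 3.8]
width: 0.0112
[0.56367502 0.16591353 0.18759518] [-6.05527004  0.01092698  3.82462929] 26.55
1146 [[0.492 0.04  0.186]
 [0.715 0.215 0.196]]
```

```bash
python3 -m pendant '0 -.006 0 0 0 0;0 -.012 0 0 0 0;0 -.018 0 0 0 0;0 -.022 0 0 0 0;0 -.022 0 0 0 0'
python3 -m pendant '0 -.004 0 0 0 0;0 -.008 0 0 0 0;0 -.012 0 0 0 0;0 -.012 0 0 0 0'
```

```text
time: 27.1
ee_pos: [0.5638, 0.1708, 0.1876]
eef_rot: [-0.707, 0.011, 0.707, 0.01]
ft_force: [-5.2, -2.6, 4.6]
width: 0.0112
time: 27.5
ee_pos: [0.5637, 0.1707, 0.1875]
eef_rot: [-0.706, 0.013, 0.708, 0.01]
ft_force: [-9.7, -12.3, 8.6]
width: 0.0111
```

The door has stopped solidly at y = 0.171 with force building to 12 N, so it is closed. Releasing, lifting and moving over the button.

```bash
python3 -m pendant '0 .006 0 0 0 0;0 .01 0 0 0 0;0 .01 0 0 0 0;0 .01 0 0 0 0;0 .01 0 0 0 0;0 .01 0 0 0 0;0 .01 0 0 0 0' .1
python3 -m pendant '-.08 0 0 0 0 0;-.2 0 0 0 0 0;-.35 0 0 0 0 0;-.45 0 0 0 0 0;-.45 0 0 0 0 0'
python3 -m pendant '0 -.1 .01 0 0 0;0 -.2 .03 0 0 0;0 -.3 .04 0 0 0;0 -.4 .054 0 0 0;0 -.44 .054 0 0 0;0 -.44 .054 0 0 0' -1
python3 - <<'E'
from h import *
s=r.read_state();print(s['ee_pos'],s['ft_force'],s['time'],s['width'],s['joint_positions'].round(3))
im,d,K=snap('side','s10.png');P=pts(d,K);hsv=cv2.cvtColor(im,cv2.COLOR_BGR2HSV)
m=cv2.inRange(hsv,(8,150,120),(18,255,255))>0
k=m&(P[...,2]>.18)&(P[...,2]<.2)&(P[...,0]>.48)&(P[...,0]<.73)&(abs(P[...,1])<.3);q=P[k];print(len(q),np.percentile(q,[1,99],axis=0).round(3))
b=(cv2.inRange(hsv,(100,150,80),(130,255,255))>0)&(P[...,2]>.2)&(P[...,2]<.23)&(abs(P[...,1]-.28)<.05);q=P[b];print('blue',len(q),np.percentile(q,[2,50,98],axis=0).round(3))
g=(abs(P[...,0]-s['ee_pos'][0])<.03)&(abs(P[...,1]-s['ee_pos'][1])<.02)&(P[...,2]>.24)&(P[...,2]<.45);print('tip z',np.percentile(P[g][:,2],[0,1,3,10]),P[g].shape)
print(to_tool([.5504,.2815,.20]))
E
```

```text
time: 28.2
ee_pos: [0.5643, 0.1714, 0.1876]
eef_rot: [0.707, -0.01, -0.707, -0.01]
ft_force: [-0.1, 0.4, 0.5]
width: 0.0467
time: 28.7
ee_pos: [0.5655, 0.1722, 0.304]
eef_rot: [0.709, -0.01, -0.705, -0.011]
ft_force: [-0.4, -1.0, -0.5]
width: 0.0476
time: 29.3
ee_pos: [0.5535, 0.2828, 0.2992]
eef_rot: [-0.707, 0.01, 0.707, 0.01]
ft_force: [0.3, -0.7, -0.4]
width: 0.0076
[0.55345542 0.28276402 0.29924772] [ 0.33358962 -0.741222   -0.39517515] 29.3 0.007621405158605796 [-0.017  0.381 -0.734  1.265  0.251  1.588 -2.308]
872 [[0.492 0.042 0.187]
 [0.684 0.221 0.196]]
blue 135 [[0.537 0.268 0.206]
 [0.551 0.284 0.216]
 [0.571 0.297 0.221]]
tip z [0.32429586 0.32576098 0.32724059 0.33362852] (296, 3)
(array([ 0.398, -0.001,  0.015]), None)
```

```bash
python3 -m pendant '.1 0 .015 0 0 0;.2 0 .015 0 0 0;.3 0 .015 0 0 0;.36 0 .015 0 0 0;.39 0 .015 0 0 0;.405 0 .015 0 0 0;.405 0 .015 0 0 0'
python3 -m pendant '.01 0 0 0 0 0;.02 0 0 0 0 0;.03 0 0 0 0 0;.03 0 0 0 0 0'
python3 -m pendant '.01 0 0 0 0 0;.02 0 0 0 0 0;.03 0 0 0 0 0;.03 0 0 0 0 0'
```

```text
time: 30.05
ee_pos: [0.5506, 0.2815, 0.1992]
eef_rot: [0.707, -0.011, -0.707, -0.011]
ft_force: [0.4, -0.4, 0.0]
width: 0.0003
time: 30.45
ee_pos: [0.5504, 0.2819, 0.1913]
eef_rot: [0.707, -0.01, -0.707, -0.011]
ft_force: [-0.0, 0.9, 2.5]
width: 0.0005
time: 30.85
ee_pos: [0.5506, 0.2819, 0.1858]
eef_rot: [0.708, -0.01, -0.706, -0.011]
ft_force: [-4.6, -2.6, 16.9]
width: 0.0008
```

The force rose from 2.5 N to 17 N, so the button is on its stop. Holding there, then releasing.

```bash
H='0 0 0 0 0 0;0 0 0 0 0 0;0 0 0 0 0 0;0 0 0 0 0 0;0 0 0 0 0 0;0 0 0 0 0 0;0 0 0 0 0 0;0 0 0 0 0 0' ; python3 -m pendant '0 0 0 0 0 0;0 0 0 0 0 0;0 0 0 0 0 0;0 0 0 0 0 0;0 0 0 0 0 0;0 0 0 0 0 0;0 0 0 0 0 0;0 0 0 0 0 0'
python3 -m pendant '0 0 0 0 0 0;0 0 0 0 0 0;0 0 0 0 0 0;0 0 0 0 0 0;0 0 0 0 0 0;0 0 0 0 0 0;0 0 0 0 0 0;0 0 0 0 0 0'
python3 -m pendant '0 0 0 0 0 0;0 0 0 0 0 0;0 0 0 0 0 0;0 0 0 0 0 0;0 0 0 0 0 0;0 0 0 0 0 0;0 0 0 0 0 0;0 0 0 0 0 0'
python3 -m pendant '-.03 0 0 0 0 0;-.1 0 0 0 0 0;-.25 0 0 0 0 0;-.4 0 0 0 0 0;-.5 0 0 0 0 0;-.5 0 0 0 0 0;-.5 0 0 0 0 0'
python3 - <<'E'
from h import *
s=r.read_state();print(s['ee_pos'],s['ft_force'],s['time'])
im,d,K=snap('side','s11.png');P=pts(d,K);hsv=cv2.cvtColor(im,cv2.COLOR_BGR2HSV)
m=cv2.inRange(hsv,(8,150,120),(18,255,255))>0
k=m&(P[...,2]>.18)&(P[...,2]<.2)&(P[...,0]>.48)&(P[...,0]<.73)&(abs(P[...,1])<.3);q=P[k];print('door',np.percentile(q,[1,99],axis=0).round(3))
b=(cv2.inRange(hsv,(100,150,80),(130,255,255))>0)&(P[...,2]>.2)&(P[...,2]<.23)&(abs(P[...,1]-.28)<.05);print('blue',np.percentile(P[b],[2,50,98],axis=0).round(3))
im,d,K=snap('top','t11.png');P=pts(d,K);m=(P[...,2]>.012)&(P[...,2]<.06)&(abs(P[...,0]-.497)<.09)&(abs(P[...,1]+.322)<.06)
print('key heights',np.percentile(P[m],[1,50,99],axis=0).round(3))
E
```

```text
time: 31.65
ee_pos: [0.5505, 0.282, 0.1858]
eef_rot: [0.708, -0.01, -0.706, -0.011]
ft_force: [-3.9, -3.1, 16.3]
width: 0.0005
time: 32.45
ee_pos: [0.5506, 0.282, 0.1859]
eef_rot: [0.708, -0.01, -0.706, -0.011]
ft_force: [-4.3, -2.9, 15.7]
width: 0.0006
time: 33.25
ee_pos: [0.5506, 0.282, 0.1858]
eef_rot: [0.708, -0.01, -0.706, -0.011]
ft_force: [-3.9, -4.2, 16.4]
width: -0.0
time: 33.95
ee_pos: [0.5503, 0.2818, 0.3084]
eef_rot: [0.707, -0.011, -0.707, -0.01]
ft_force: [0.4, -0.6, -1.0]
width: 0.0004
[0.55026405 0.28177503 0.30843937] [ 0.43007582 -0.62176068 -0.96512953] 33.95
door [[0.492 0.042 0.187]
 [0.687 0.221 0.197]]
blue [[0.537 0.268 0.207]
 [0.551 0.285 0.217]
 [0.571 0.297 0.221]]
key heights [[ 0.415 -0.367  0.012]
 [ 0.484 -0.321  0.017]
 [ 0.571 -0.264  0.024]]
```

```bash
python3 -c "
from h import *
print(close_job())"
```

```text
the job is handed in; nothing more can be done
None
```

The job is done and handed in at about 34 s of the 70 s allowed; no verdict was reported.

**What I did**
- **Key:** I drew it out of the chuck, carried it to the tray, tilted it 40° across its crossbar just above the floor and let go. It lies flat.
- **Door:** I gripped the handle and slid the door at about 0.13 m/s, slowing to about 0.04 m/s at the end, until it met a solid stop (12 N).
- **Jog button:** I pressed it to its stop with about 16 N, held it for 2.4 s and let go. The arm was clear, about 0.12 m above the button.

**Last checks**
- **Key:** its top surfaces are at most about 24 mm above the bench, within the tray, and no contact with it remains.
- **Door:** its leading edge is at y 0.221, where about 0.218 was expected for fully closed. It was unchanged by the press.
- **Button:** it is back at 217 mm.

**What went wrong on the way**
- **First key grasp:** I lifted before the slow jaws had closed, then repeated it.
- **First door attempts:** a push and a grip both passed just over the handle. The depth image showed the real fingertips about 28 mm higher than the reported TCP, and I corrected for that.
- **Release height:** that offset also means I probably let the key go 25–30 mm above the tray floor, not in contact as I meant. It still landed flat. I did not measure its falling speed, but a fall of at most about 0.1 m would stay near or below 1.4 m/s, against the 1.5 m/s limit.
- **Bystanders:** I kept away from the file, clamp and offcut, but did not re-measure them at the end.

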